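# Pull test of two press-fit posts

## Task

Pull-test both posts of the jig: tug each one straight up with about 15 N (never as much as 22 N) and hold the pull for about a second. The post that holds stays in the jig, fully home; draw out the one that slides, and put it gently, without dropping it from a height, into the empty grey tray. Leave the tools and parts around them where they are.

Things in the scene. Friction and masses are not known exactly. Their poses are not given: they have to be found in the camera images.
- jig: aluminium block fixed to the bench, 60 x 150 x 24 mm; origin at the centre of its underside, y along it, z up. Sockets 19 mm deep in its top at y = +40 and -40 mm, a post in each. A retained post rises only a few mm, springily, the more the harder the pull, and goes home when let go. An unretained one slides out against less than 8 N of rubbing. Screw heads stand up 1.5 mm
- post_a: steel post in one of the jig's sockets: round head 14 mm in diameter, 35 mm tall, on a collar 20 mm in diameter, 3 mm thick, that rests on the jig; below it a hidden round shank 10 mm in diameter, 18 mm long. About 50 g. Origin on the axis at the collar's underside, z up to the head's top at 38 mm. post_a and post_b look alike; either may be in either socket
- post_b: steel post in one of the jig's sockets: round head 14 mm in diameter, 35 mm tall, on a collar 20 mm in diameter, 3 mm thick, that rests on the jig; below it a hidden round shank 10 mm in diameter, 18 mm long. About 50 g. Origin on the axis at the collar's underside, z up to the head's top at 38 mm. post_a and post_b look alike; either may be in either socket
- tray: empty grey plastic tray, 100 x 120 x 30 mm (x, y, z), open at the top, walls 4 mm and floor under 6 mm thick, fixed to the bench. Origin at the centre of its underside, z up
- side_cutter: side cutter lying on the bench, 136 x 54 x 12 mm, a bystander; origin at the centre of its underside, x along it
- driver_b: screwdriver lying on the bench, 142 x 19 x 18 mm, a bystander; origin at the centre of its underside, x along it
- transformer: small transformer, 30 x 56 x 30 mm, a bystander; origin at the centre of its underside
Things that resemble listed ones, but are neither listed nor needed, are in the scene too. Leave any red look-alike of the post_a alone.

How it is judged:
By the outcome, as a careful person would: the job done as asked, in the order asked, and still so for the second after the job is handed in, with the robot touching nothing.
It also fails if it takes over 58 s, if anything falls off the work surface, if the arm or the gripper's body presses on something with over 40 N, if the wrist force passes 120 N, or if a joint passes its speed limit or range.

## Robot

A 6-joint arm with a two-finger parallel gripper is mounted at the origin on a cart in front of the work surface, level with it; the furniture and walls round the work are solid. World frame = base frame: x ahead of the robot, y to its left, z up, the work surface at z = 0. Lengths are in mm, angles in rad, forces in N, time in s.
With the tool pointing down it reaches from about 350 to 775 mm from the base axis. Payload 7.3 kg.
Tool frame: the origin (TCP) lies midway between the tips of the shut fingers; the grasp point (between the pads) lies 19 mm behind it; x points along the fingers, y is the direction in which the jaws open and shut, and the axes are right-handed (so a half turn about x gives the same grasp; the last joint's range is limited). The gripper opens to 92 mm and grips with 3 to 60 N. Pads are 19 mm wide; open, the fingers measure 130 mm over their backs; the gripper's body (75 mm by 190 mm) begins 47 mm behind the grasp point.
Start: joints at [1.11, 0.342, 1.524, -0, 1.275, -0.146], TCP at [162.539, 499.225, 226.741] pointing down, gripper open.
Joint ranges: [-2.53, 2.53], [-0.77, 2.02], [0.04, 2.7], [-1, 4.14], [0.28, 2.66], [-3.11, 3.11]. Speed limits (rad/s): [2.57, 2.57, 3.14, 3.14, 3.14, 3.14].

## Interface

Orientations are given as [roll, pitch, yaw] about the fixed x, y, z axes, in that order (R = Rz(yaw) Ry(pitch) Rx(roll)).
In Python, from plant import get_obs, capture, close_job gives the robot as it stands. The module is installed in compiled form; this text tells all that it offers.
- The arm moves only by the tool send_rows, never from a script. Its argument "moves" is a list of rows, each a list of 4 numbers: the shift along the tool's x, y, z in mm, then the turn about the tool's x in degrees. In form: [[tx, ty, tz, yaw], ...]. A call has 1 to 8 rows; each row shifts and turns the commanded pose from where the row before left it, along the tool's axes as they then stand; what a row does not reach is not made up. A row lasts 1/8 s, in which the tool goes at most 62.5 mm and 10.7 degrees, less where a joint would pass 70% of its speed; a pose out of reach is approached as far as the arm can. A call with a gripper value outside its range is refused whole. "hand" is the opening, from 0 (shut) to 1 (fully open), set as the call begins (left out, the last holds). The fingers move at their own pace and stop on an object; the grip force is fixed at half the most. Time passes only in rows, so rows that do not move let the fingers close. It gives the time, the measured TCP pose, the force and the opening at its end, in the units of the state.
- get_obs(): the state, without advancing time (a new reading comes with each control period).
- capture(name): name is "side" or "top"; returns a dict with "image" (480x640x3 uint8, red, green, blue), "K" (3x3 intrinsics, pixels), "position" and "attitude" of the camera in the world. Camera axes: x right, y down, z forward; pixel columns grow to the right and rows downward; lengths in mm; the calibration is good to about 2 mm. A picture is of the moment at which its call begins. There is no depth.
- close_job(): hands the job in, once; it reports no verdict.
The state is a dict: "time": time; "joint_positions": joint angles; "dq": joint speeds; "tau": joint torques, N m; "tool_pos": TCP position; "tcp_rot": TCP orientation; "contact_force": force on the tool from outside, world axes, zero at the start; "moment": the same for the moment, N m; "grip_width": finger opening in mm.
Only numpy, scipy, OpenCV 4.12 (cv2) and the standard library are available. Lean on these libraries where they do the work, as an engineer would, in place of code of your own. Each camera call takes 0.05 s, during which the arm holds its last target. There are 200 camera calls.

## Working session

There is one attempt and no reset: what is moved stays moved. The work goes in short steps, Python scripts to look and compute and a tool call to move; the robot and the scene stay as the last step left them, time stands still between calls to the robot, and variables do not carry over. Pictures are saved under pics/ and viewed, about 8 in all and at most 12, crops included, and the job is handed in when it is done.

Besides the shell and the picture viewer there is one more tool, called by a JSON object that holds its "method" and its "body". send_rows: Moves the arm, as the interface text tells. Its arguments: {"type":"object","properties":{"moves":{"type":"array","items":{"type":"array","items":{"type":"number"}}},"hand":{"type":"number"}},"required":["moves"]}

```bash
mkdir -p pics; cat > h.py <<'E'
import numpy as np, cv2
from plant import get_obs, capture, close_job
from scipy.spatial.transform import Rotation as R
def cap(n,f):
    c=capture(n); cv2.imwrite('pics/'+f,c['image'][:,:,::-1]); return c
def rot(c):
    a=np.array(c['attitude'],float)
    return a if a.shape==(3,3) else (R.from_euler('xyz',a).as_matrix() if a.size==3 else None)
def ray(c,u,v,z):
    d=rot(c)@np.linalg.solve(np.array(c['K']),[u,v,1.]); p=np.array(c['position'])
    return p+d*(z-p[2])/d[2]
def proj(c,P):
    q=np.array(c['K'])@(rot(c).T@(np.array(P,float)-c['position'])); return q[:2]/q[2]
E
python3 - <<'E'
from h import *
for n in('top','side'):
    c=cap(n,n+'1.png'); print(n,c['K'],c['position'],c['attitude'])
print(get_obs())
E
```

```text
top [[621.98368008   0.         319.06175012]
 [  0.         621.98368008 220.89676267]
 [  0.           0.           1.        ]] [ 439.3956089   -93.27681015 1059.20690533] [-3.03754262 -0.02084291 -1.5826785 ]
side [[596.76079972   0.         320.03021842]
 [  0.         596.76079972 246.67762354]
 [  0.           0.           1.        ]] [590.03214187 615.21427157 680.96162537] [-2.27607909e+00 -2.48033981e-03  3.06982056e+00]
{'time': 0.1, 'joint_positions': array([ 1.11001909e+00,  3.42668489e-01,  1.52491466e+00, -1.09807534e-05,
        1.27538532e+00, -1.46009579e-01]), 'dq': array([-0.00068463, -0.00092753, -0.00281441,  0.00089542, -0.00219319,
       -0.00035011]), 'tau': array([ 1.73279925e-03, -4.32006025e+01, -2.44696909e+01,  7.17579480e-02,
        5.25363476e-02, -9.31564756e-06]), 'tool_pos': array([162.3644667 , 498.88780127, 226.10882208]), 'tcp_rot': array([-1.70917372,  1.56942047, -2.02393817]), 'contact_force': array([-0.72009954, -0.15692541, -0.96403112]), 'moment': array([0.04124645, 0.04064066, 0.02161707]), 'grip_width': 91.72732062078649}
```

View pics/top1.png

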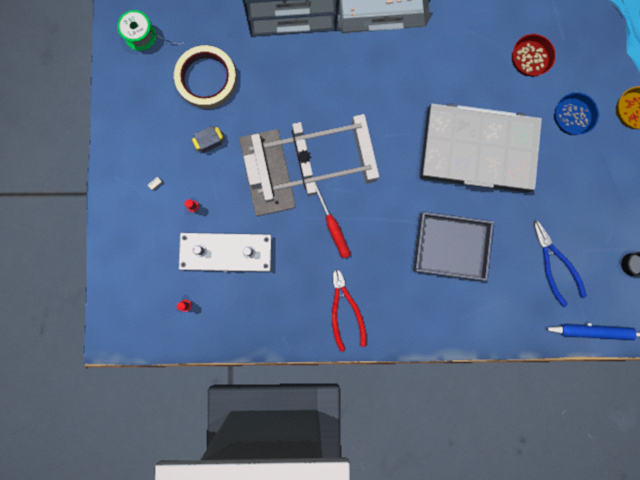

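View pics/side1.png

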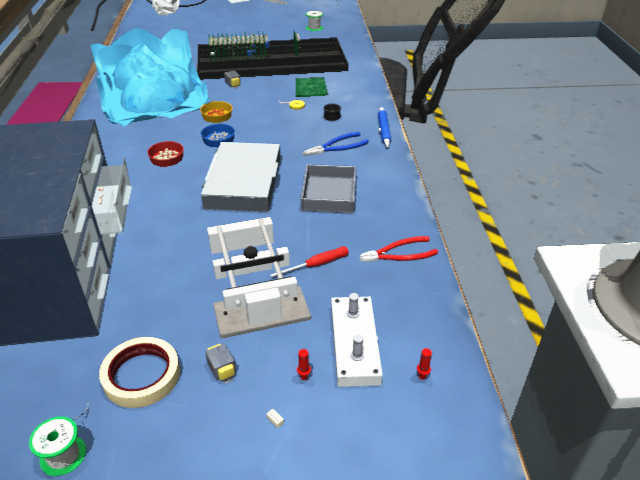

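Top view: jig at about (225,252) with posts at (200,250) and (249,252), grey tray at (455,247), red look-alikes at (192,206) and (184,306). Side view: posts at (353,305) and (358,348), tray at (329,188).

```bash
python3 - <<'E'
from h import *
t=cv2.imread('pics/top1.png'); s=cv2.imread('pics/side1.png')
a=cv2.resize(t[220:280,170:280],None,fx=7,fy=7,interpolation=cv2.INTER_CUBIC)[:,:770]
b=cv2.resize(s[285:395,325:390],None,fx=5,fy=5,interpolation=cv2.INTER_CUBIC)
cv2.imwrite('pics/m.png',a); 
ct=capture('top')
# jig corners at z=24, tray corners at z=30
hsv=cv2.cvtColor(t,cv2.COLOR_BGR2HSV)
m=((hsv[...,1]<60)&(hsv[...,2]>120)).astype(np.uint8)
def blob(m,p,z):
    k=max(cv2.findContours(m,0,2)[0],key=lambda k:cv2.pointPolygonTest(k,p,True))
    r=cv2.minAreaRect(k); print(r); P=np.array([ray(ct,*q,z)for q in cv2.boxPoints(r)])[:,:2]
    print(P.round(1).tolist(),P.mean(0).round(1)); 
blob(m,(225,262),24)
m2=(hsv[...,1]<95).astype(np.uint8); blob(m2,(455,247),30)
for p in((200,250),(249,252)): print(ray(ct,*p,62))
for p in((192,203),(184,304)): print('red',ray(ct,*p,38))
cs=capture('side')
for p in((353,297),(358,340)): print('side',ray(cs,*p,62))
# combined montage
o=np.zeros((560,700,3),np.uint8); o[:550,:325]=b
cv2.imwrite('pics/m2.png',o[:,:330])
h=np.zeros((550,770+325-300,3),np.uint8)
a=cv2.resize(a,(470,256)); h[:256,:470]=a; h[:550,470:795]=b; cv2.imwrite('pics/m.png',h)
print(R.from_euler('xyz',get_obs()['tcp_rot']).as_matrix().round(3))
E
```

```text
((224.80770874023438, 252.03846740722656), (91.7664794921875, 37.948856353759766), 1.2188751697540283)
[[467.9, 117.1], [530.8, 116.5], [526.0, -35.9], [462.9, -34.3]] [496.9  40.8]
((453.3077392578125, 246.03848266601562), (74.79293823242188, 61.025089263916016), 7.125016689300537)
[[460.6, -269.5], [561.4, -285.0], [544.6, -409.3], [443.9, -392.5]] [ 502.6 -339.1]
[498.3865411  75.562352   62.       ]
[494.34914264  -2.57370399  62.        ]
red [577.50489494  93.38225113  38.        ]
red [412.48025395 104.7711077   38.        ]
side [496.57723037   6.2125042   62.        ]
side [499.10874459  87.83209268  62.        ]
[[-0.     0.31   0.951]
 [-0.001  0.951 -0.31 ]
 [-1.    -0.001 -0.   ]]
```

View pics/m.png

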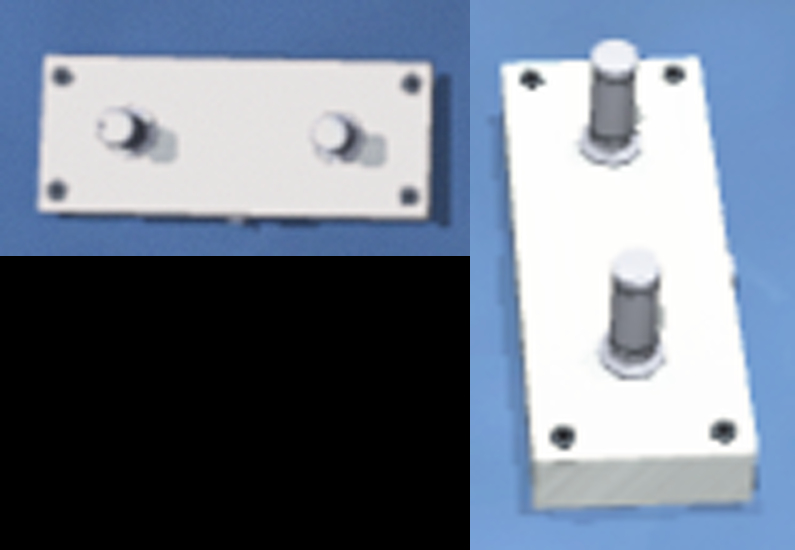

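Posts stand at about (498,81) and (495.5,1), and the tray centre is at about (503,-339). I'll use jaws along the jig, partly open, and turn first, then travel.

{"method": "send_rows", "body": {"moves": [[0, 0, 0, -8], [0, 0, 0, -8], [0, -40, 35, 0], [0, -40, 35, 0], [0, -40, 35, 0], [0, -40, 35, 0], [0, -40, 35, 0], [0, -40, 35, 0]], "hand": 0.4}}

```text
time: 1.2
tool_pos: [364.7, 250.5, 226.8]
tcp_rot: [0.747, 1.57, 0.711]
contact_force: [0.2, 1.4, 0.3]
grip_width: 36.6
```

{"method": "send_rows", "body": {"moves": [[0, -41, 33, 0], [0, -41, 33, 0], [0, -41, 33, 0], [20, -41, 33, 0], [30, 0, 0, 0], [30, 0, 0, 0], [0, 0, 0, 0]]}}

```text
time: 2.08
tool_pos: [488.4, 83.1, 144.9]
tcp_rot: [-3.113, 1.566, 3.134]
contact_force: [0.1, 0.6, -0.0]
grip_width: 36.7
```

```bash
python3 - <<'E'
from h import *
o=get_obs(); M=R.from_euler('xyz',o['tcp_rot']).as_matrix(); print(o['tool_pos'],M.round(3).tolist())
cs=cap('side','s2.png'); ct=cap('top','t2.png')
a=cs['image'][230:400,280:420,::-1]; b=ct['image'][200:310,140:300,::-1]
a=cv2.resize(a,None,fx=3,fy=3); b=cv2.resize(b,None,fx=2.3,fy=2.3)
h=np.zeros((510,420+b.shape[1],3),np.uint8); h[:,:420]=a; h[:b.shape[0],420:]=b; cv2.imwrite('pics/m3.png',h)
# expected projections
for P in([498.2,80.8,62],[495.6,.8,62],[498.2,80.8,24],[495.6,.8,24],o['tool_pos']): print(P,proj(cs,P).round(1),proj(ct,P).round(1))
E
```

```text
[488.44793013  83.13322963 144.86681421] [[-0.005, 0.036, 0.999], [0.0, 0.999, -0.036], [-1.0, -0.0, -0.005]]
[498.2, 80.8, 62] [358. 336.] [196.7 250.2]
[495.6, 0.8, 62] [353.2 294.3] [246.9 251.2]
[498.2, 80.8, 24] [356.9 354. ] [200.7 251.5]
[495.6, 0.8, 24] [352.3 312.3] [249.  252.5]
[488.44793013  83.13322963 144.86681421] [368.8 293.6] [185.2 253.6]
```

View pics/m3.png

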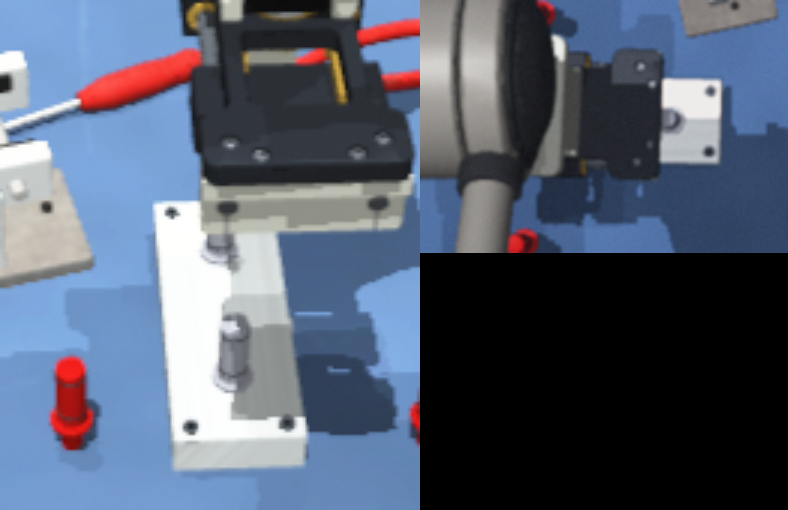

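The view shows the near post's head top at side pixel (358,338), within 2 px of the prediction. The gripper is above it, clear of its neighbours. I'll go down to the head.

{"method": "send_rows", "body": {"moves": [[20, -2, 10, 0], [30, 0, 0, 0], [25, 0, 0, 0], [0, 0, 0, 0], [12, 0, 0, 0], [12, 0, 0, 0], [9, 0, 0, 0], [0, 0, 0, 0]]}}

```text
time: 3.18
tool_pos: [499.4, 81.0, 38.0]
tcp_rot: [3.121, 1.569, 3.086]
contact_force: [-0.4, 0.3, -0.0]
grip_width: 36.8
```

{"method": "send_rows", "body": {"moves": [[6, 0, -1, 0], [0, 0, 0, 0]]}}

```text
time: 3.42
tool_pos: [498.6, 81.0, 32.4]
tcp_rot: [3.043, 1.57, 3.008]
contact_force: [0.3, 0.8, -0.3]
grip_width: 36.6
```

{"method": "send_rows", "body": {"moves": [[0, 0, 0, 0], [0, 0, 0, 0], [0, 0, 0, 0], [0, 0, 0, 0], [0, 0, 0, 0]], "hand": 0}}

```text
time: 4.05
tool_pos: [498.8, 82.1, 33.0]
tcp_rot: [1.492, 1.569, 1.456]
contact_force: [-0.8, 5.8, 2.4]
grip_width: 13.5
```

Gripped (13.5 mm). I'll relieve the sideways load, then start lifting in small steps.

{"method": "send_rows", "body": {"moves": [[0, 1.2, 0, 0], [0, 0, 0, 0], [-1, 0, 0, 0], [0, 0, 0, 0]]}}

```text
time: 4.55
tool_pos: [498.8, 82.3, 33.5]
tcp_rot: [2.393, 1.57, 2.357]
contact_force: [0.6, 2.7, -1.7]
grip_width: 13.4
```

{"method": "send_rows", "body": {"moves": [[0, 0.8, 0, 0], [-1, 0, 0, 0], [0, 0, 0, 0], [0, 0, 0, 0]]}}

```text
time: 5.05
tool_pos: [499.1, 82.9, 34.9]
tcp_rot: [-0.297, 1.57, -0.333]
contact_force: [0.0, -0.6, -1.6]
grip_width: 13.3
```

{"method": "send_rows", "body": {"moves": [[-1, 0, 0, 0], [0, 0, 0, 0], [0, 0, 0, 0]]}}

```text
time: 5.42
tool_pos: [499.1, 83.0, 35.8]
tcp_rot: [0.062, 1.571, 0.026]
contact_force: [-0.1, 0.4, 0.0]
grip_width: 13.2
```

{"method": "send_rows", "body": {"moves": [[-1, 0, 0, 0], [0, 0, 0, 0], [0, 0, 0, 0]]}}

```text
time: 5.8
tool_pos: [499.1, 83.0, 36.8]
tcp_rot: [0.308, 1.57, 0.272]
contact_force: [1.5, 0.2, -1.0]
grip_width: 13.1
```

{"method": "send_rows", "body": {"moves": [[-1.5, 0, 0, 0], [0, 0, 0, 0], [0, 0, 0, 0]]}}

```text
time: 6.18
tool_pos: [499.1, 83.0, 38.4]
tcp_rot: [0.253, 1.57, 0.218]
contact_force: [0.5, 0.5, 0.3]
grip_width: 13.3
```

```bash
python3 - <<'E'
from h import *
print(get_obs()['contact_force'])
cs=cap('side','s3.png'); ct=cap('top','t3.png')
a=cv2.resize(cs['image'][270:400,310:420,::-1],None,fx=4.5,fy=4.5,interpolation=cv2.INTER_CUBIC)
b=cv2.resize(ct['image'][220:290,170:280,::-1],None,fx=2.5,fy=2.5)
h=np.zeros((a.shape[0],a.shape[1]+b.shape[1],3),np.uint8); h[:,:a.shape[1]]=a; h[:b.shape[0],a.shape[1]:]=b; cv2.imwrite('pics/m4.png',h)
E
```

```text
[0.45068108 0.51404916 0.25539056]
```

View pics/m4.png

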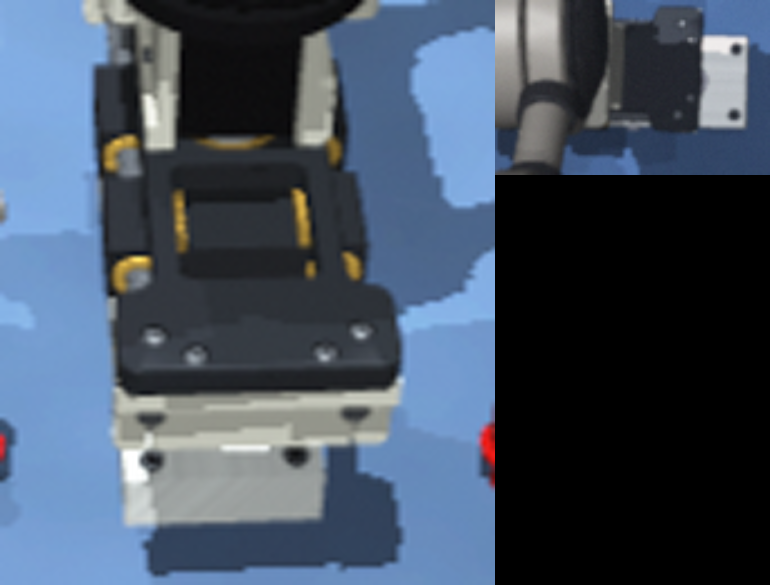

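The post is hidden behind the gripper, but it rises 5 mm with no more than about 2 N, so it slides. I'll put it back home and test the other one before drawing anything out.

{"method": "send_rows", "body": {"moves": [[1.5, 0, 0, 0], [1.5, 0, 0, 0], [1.5, 0, 0, 0], [0.8, 0, 0, 0], [0, 0, 0, 0]]}}

```text
time: 6.9
tool_pos: [499.0, 83.0, 32.9]
tcp_rot: [1.204, 1.571, 1.168]
contact_force: [0.7, -0.0, 0.8]
grip_width: 13.3
```

{"method": "send_rows", "body": {"moves": [[0, 0, 0, 0], [0, 0, 0, 0], [0, 0, 0, 0], [-20, 0, 0, 0], [-30, 0, 0, 0]], "hand": 0.4}}

```text
time: 7.52
tool_pos: [498.1, 83.0, 82.7]
tcp_rot: [-3.126, 1.568, 3.122]
contact_force: [0.2, 0.4, 1.3]
grip_width: 36.7
```

{"method": "send_rows", "body": {"moves": [[0, -40, 0, 0], [0, -40, 0, 0], [0, 0, 0, 0], [25, 0, 0, 0], [15, 0, 0, 0], [10, 0, 0, 0], [0, 0, 0, 0]]}}

```text
time: 8.4
tool_pos: [495.7, 3.5, 32.3]
tcp_rot: [2.95, 1.569, 2.915]
contact_force: [0.2, 0.4, 0.4]
grip_width: 36.4
```

{"method": "send_rows", "body": {"moves": [[0, 0, 0, 0], [0, 0, 0, 0], [0, 0, 0, 0], [0, 0, 0, 0], [0, 0, 0, 0]], "hand": 0}}

```text
time: 9.02
tool_pos: [496.4, 3.4, 33.3]
tcp_rot: [0.492, 1.57, 0.456]
contact_force: [0.1, 4.1, 4.4]
grip_width: 13.6
```

{"method": "send_rows", "body": {"moves": [[-1, 0, 0, 0], [0, 0, 0, 0], [0, 0, 0, 0]]}}

```text
time: 9.4
tool_pos: [496.4, 3.4, 33.6]
tcp_rot: [0.888, 1.57, 0.852]
contact_force: [2.5, 4.6, -1.8]
grip_width: 13.5
```

{"method": "send_rows", "body": {"moves": [[0, 0.8, 0, 0], [-0.6, 0, 0, 0], [0, 0, 0, 0], [0, 0, 0, 0]]}}

```text
time: 9.9
tool_pos: [496.4, 3.5, 34.4]
tcp_rot: [-0.66, 1.57, -0.695]
contact_force: [3.4, -2.4, -5.2]
grip_width: 13.1
```

{"method": "send_rows", "body": {"moves": [[-0.6, 0, 0, 0], [0, 0, 0, 0], [0, 0, 0, 0]]}}

```text
time: 10.28
tool_pos: [496.4, 3.6, 35.0]
tcp_rot: [-0.676, 1.57, -0.711]
contact_force: [3.9, -3.1, -8.5]
grip_width: 13.3
```

{"method": "send_rows", "body": {"moves": [[-0.6, -0.3, 0.5, 0], [0, 0, 0, 0], [0, 0, 0, 0]]}}

```text
time: 10.65
tool_pos: [496.4, 3.5, 35.5]
tcp_rot: [3.066, 1.57, 3.03]
contact_force: [3.9, -2.9, -10.1]
grip_width: 13.6
```

{"method": "send_rows", "body": {"moves": [[-0.5, 0, 0, 0], [0, 0, 0, 0], [0, 0, 0, 0]]}}

```text
time: 11.02
tool_pos: [496.3, 3.5, 36.0]
tcp_rot: [3.034, 1.57, 2.999]
contact_force: [4.0, -3.2, -12.3]
grip_width: 13.4
```

{"method": "send_rows", "body": {"moves": [[-0.6, -0.4, 0.5, 0], [0, 0, 0, 0], [0, 0, 0, 0]]}}

```text
time: 11.4
tool_pos: [496.4, 3.5, 36.4]
tcp_rot: [2.819, 1.569, 2.783]
contact_force: [0.9, 0.7, -14.9]
grip_width: 13.6
```

Now 15 N, nearly purely vertical. Hold for a little over a second.

{"method": "send_rows", "body": {"moves": [[0, 0, 0, 0], [0, 0, 0, 0], [0, 0, 0, 0], [0, 0, 0, 0], [0, 0, 0, 0]]}}

```text
time: 12.02
tool_pos: [496.5, 3.4, 36.6]
tcp_rot: [2.815, 1.569, 2.78]
contact_force: [-1.4, 3.9, -16.2]
grip_width: 13.1
```

{"method": "send_rows", "body": {"moves": [[0, 0, 0, 0], [0, 0, 0, 0], [0, 0, 0, 0], [0, 0, 0, 0], [0, 0, 0, 0]]}}

```text
time: 12.65
tool_pos: [496.5, 3.4, 36.6]
tcp_rot: [2.814, 1.569, 2.779]
contact_force: [-2.8, 4.0, -15.4]
grip_width: 13.4
```

This one holds, at 15–16 N for 1.3 s. I'll let it home, release and return to the slider.

{"method": "send_rows", "body": {"moves": [[1, 0, 0, 0], [1, 0, 0, 0], [1, 0, 0, 0], [1, 0, 0, 0], [0, 0, 0, 0], [0, 0, 0, 0]]}}

```text
time: 13.4
tool_pos: [496.6, 3.4, 33.9]
tcp_rot: [2.696, 1.57, 2.66]
contact_force: [-6.6, 5.3, -3.0]
grip_width: 13.4
```

{"method": "send_rows", "body": {"moves": [[0, 0, 0, 0], [0, 0, 0, 0], [0, 0, 0, 0], [-20, 0, 0, 0], [-30, 0, 0, 0], [0, 40, 0, 0], [0, 40, 0, 0], [0, 0, 0, 0]], "hand": 0.4}}

```text
time: 14.4
tool_pos: [500.5, 84.9, 83.3]
tcp_rot: [0.16, 1.569, 0.128]
contact_force: [-0.4, -0.3, 0.1]
grip_width: 36.8
```

{"method": "send_rows", "body": {"moves": [[25, 0, 0, 0], [15, 0, 0, 0], [10, 0, 0, 0], [0, 0, 0, 0], [0, 0, 0, 0]]}}

```text
time: 15.02
tool_pos: [500.4, 82.9, 33.2]
tcp_rot: [0.086, 1.57, 0.051]
contact_force: [0.5, -0.1, -0.1]
grip_width: 36.8
```

{"method": "send_rows", "body": {"moves": [[0, 0, 0, 0], [0, 0, 0, 0], [0, 0, 0, 0], [0, 0, 0, 0], [0, 0, 0, 0]], "hand": 0}}

```text
time: 15.65
tool_pos: [500.1, 83.2, 33.0]
tcp_rot: [0.444, 1.57, 0.408]
contact_force: [0.2, 1.0, 2.3]
grip_width: 13.1
```

{"method": "send_rows", "body": {"moves": [[-1, 0, -0.5, 0], [-1, 0, 0, 0], [-2, 0, 0, 0], [-2, 0, 0, 0], [-2, 0, 0, 0], [-2, 0, 0, 0], [-2, 0, 0, 0], [-2, 0, 0, 0]]}}

```text
time: 16.65
tool_pos: [498.9, 83.1, 46.8]
tcp_rot: [3.103, 1.57, 3.068]
contact_force: [-0.4, 0.1, -0.3]
grip_width: 13.2
```

{"method": "send_rows", "body": {"moves": [[-4, 0, 0, 0], [-4, 0, 0, 0], [-10, 0, 0, 0], [-20, 0, 0, 0], [-25, 0, 0, 0], [-25, 0, 0, 0], [-20, 0, 0, 0], [0, 0, 0, 0]]}}

```text
time: 17.65
tool_pos: [500.4, 83.1, 156.6]
tcp_rot: [0.072, 1.567, 0.036]
contact_force: [-1.0, -1.3, -0.1]
grip_width: 13.5
```

```bash
python3 - <<'E'
from h import *
o=get_obs(); print(o['tool_pos'],R.from_euler('xyz',o['tcp_rot']).as_matrix().round(3).tolist())
cs=cap('side','s5.png')
cv2.imwrite('pics/m5.png',cv2.resize(cs['image'][200:400,290:440,::-1],None,fx=3,fy=3))
E
```

```text
[500.42189941  83.14621503 156.60061778] [[0.004, 0.035, 0.999], [0.0, 0.999, -0.035], [-1.0, 0.0, 0.004]]
```

View pics/m5.png

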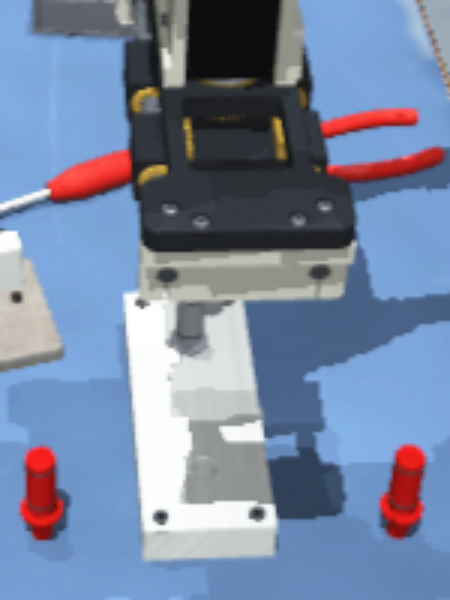

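The near socket at (204,468) is empty, so the post is out; the retained post is still at (190,330). Now carry it to the tray.

{"method": "send_rows", "body": {"moves": [[0, -30, 1, 0], [0, -47, 2, 0], [0, -47, 2, 0], [0, -47, 2, 0], [0, -47, 2, 0], [0, -47, 2, 0], [0, -47, 2, 0], [0, -47, 2, 0]]}}

```text
time: 18.7
tool_pos: [501.0, -277.4, 153.5]
tcp_rot: [2.451, 1.569, 2.415]
contact_force: [-0.0, 0.8, -0.0]
grip_width: 13.2
```

{"method": "send_rows", "body": {"moves": [[0, -40, 2, 0], [0, -22, 0, 0], [0, 0, 0, 0], [0, 0, 0, 10], [0, 0, 0, 10], [0, 0, 0, 10], [0, 0, 0, 10], [0, 0, 0, 10]]}}

```text
time: 19.7
tool_pos: [501.6, -336.1, 154.5]
tcp_rot: [2.965, 1.569, 2.053]
contact_force: [-0.7, 0.6, -0.1]
grip_width: 13.3
```

{"method": "send_rows", "body": {"moves": [[0, 0, 0, 10], [0, 0, 0, 10], [0, 0, 0, 10], [0, 0, 0, 10], [0, 0, 0, 6], [0, 0, 0, 0], [0, 0, 0, 0]]}}

```text
time: 20.58
tool_pos: [501.6, -337.3, 154.7]
tcp_rot: [-2.643, 1.57, 1.932]
contact_force: [0.5, 0.2, -1.2]
grip_width: 13.6
```

```bash
python3 - <<'E'
from h import *
o=get_obs(); print(o['tool_pos'],R.from_euler('xyz',o['tcp_rot']).as_matrix().round(3).tolist(),o['joint_positions'])
cs=cap('side','s6.png'); ct=cap('top','t6.png')
a=cv2.resize(cs['image'][80:260,230:430,::-1],None,fx=2,fy=2); b=cv2.resize(ct['image'][180:330,370:540,::-1],None,fx=2.3,fy=2.3)
h=np.zeros((max(a.shape[0],b.shape[0]),a.shape[1]+b.shape[1],3),np.uint8); h[:a.shape[0],:a.shape[1]]=a; h[:b.shape[0],a.shape[1]:]=b; cv2.imwrite('pics/m6.png',h)
p=o['tool_pos']; print('post bottom',proj(cs,p-[0,0,27]),'floor under',proj(cs,[p[0],p[1],6]))
for q in((303,198),(356,201),(356,170),(306,166)): print(ray(cs,*q,30))
E
```

```text
[ 501.63804904 -337.2545988   154.73584228] [[-0.0, 0.991, -0.137], [0.001, -0.137, -0.991], [-1.0, -0.0, -0.0]] [-7.18767158e-01  5.47611688e-01  1.39805419e+00  2.81490382e-04
  1.19641733e+00 -5.81655193e-01]
post bottom [330.1837876  137.58888834] floor under [329.34189123 192.4231802 ]
[ 555.18572727 -288.8689932    30.        ]
[ 457.87906832 -272.72211854   30.        ]
[ 445.63867462 -376.29162437   30.        ]
[ 543.736248   -397.53845317   30.        ]
```

View pics/m6.png

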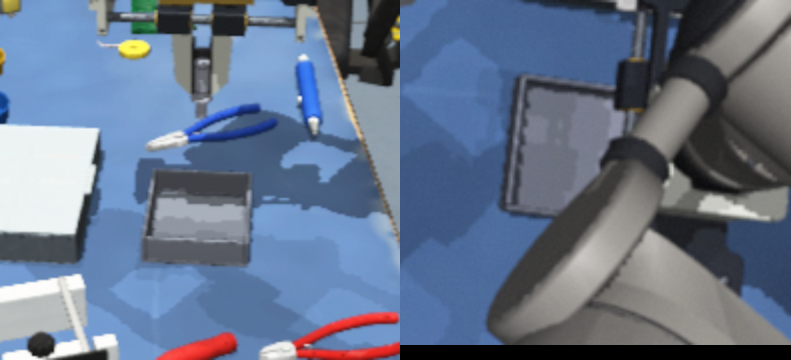

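The post hangs vertically between the fingers over the tray. Its bottom is at side pixel (330,137), as predicted. I'll lower it until it touches.

{"method": "send_rows", "body": {"moves": [[30, 0, 0, 0], [30, 0, 0, 0], [30, 0, 0, 0], [15, 0, 0, 0], [8, 0, 0, 0], [3, 0, 0, 0], [0, 0, 0, 0]]}}

```text
time: 21.55
tool_pos: [501.9, -338.5, 39.5]
tcp_rot: [1.07, 1.57, -0.641]
contact_force: [0.5, -0.6, 0.6]
grip_width: 13.1
```

{"method": "send_rows", "body": {"moves": [[2, 0, 0, 0], [2, 0, 0, 0], [0, 0, 0, 0]]}}

```text
time: 21.92
tool_pos: [501.4, -338.2, 34.8]
tcp_rot: [-2.715, 1.571, 1.857]
contact_force: [0.7, -0.0, 0.1]
grip_width: 13.0
```

{"method": "send_rows", "body": {"moves": [[1.2, 0, 0, 0], [0, 0, 0, 0], [0, 0, 0, 0]]}}

```text
time: 22.3
tool_pos: [501.5, -338.2, 33.6]
tcp_rot: [2.936, 1.571, 1.225]
contact_force: [-0.1, -1.2, -0.6]
grip_width: 13.2
```

{"method": "send_rows", "body": {"moves": [[1, 0, 0, 0], [0, 0, 0, 0], [0, 0, 0, 0]]}}

```text
time: 22.68
tool_pos: [501.5, -338.3, 32.6]
tcp_rot: [2.919, 1.571, 1.208]
contact_force: [-0.8, -0.5, -0.3]
grip_width: 13.3
```

{"method": "send_rows", "body": {"moves": [[1, 0, 0, 0], [0, 0, 0, 0], [0, 0, 0, 0]]}}

```text
time: 23.05
tool_pos: [501.5, -338.2, 31.6]
tcp_rot: [2.173, 1.571, 0.462]
contact_force: [-0.3, 0.0, -1.0]
grip_width: 13.4
```

{"method": "send_rows", "body": {"moves": [[1, 0, 0, 0], [0, 0, 0, 0], [0, 0, 0, 0]]}}

```text
time: 23.42
tool_pos: [501.6, -338.4, 31.0]
tcp_rot: [1.105, 1.57, -0.606]
contact_force: [-1.0, 0.8, 4.6]
grip_width: 13.4
```

{"method": "send_rows", "body": {"moves": [[1, 0, 0, 0], [0, 0, 0, 0], [0, 0, 0, 0]]}}

```text
time: 23.8
tool_pos: [501.8, -338.5, 30.9]
tcp_rot: [1.012, 1.57, -0.699]
contact_force: [-2.6, 2.5, 10.5]
grip_width: 13.0
```

Contact with the floor at TCP z of about 31. I'll ease off a little and release gently.

{"method": "send_rows", "body": {"moves": [[-1.5, 0, 0, 0], [0, 0, 0, 0], [0, 0, 0, 0]]}}

```text
time: 24.18
tool_pos: [501.5, -338.2, 31.0]
tcp_rot: [-2.945, 1.571, 1.627]
contact_force: [-0.0, 0.1, 2.9]
grip_width: 13.1
```

{"method": "send_rows", "body": {"moves": [[0, 0, 0, 0], [0, 0, 0, 0], [0, 0, 0, 0], [0, 0, 0, 0]], "hand": 0.35}}

```text
time: 24.68
tool_pos: [501.5, -338.2, 31.0]
tcp_rot: [-2.482, 1.571, 2.09]
contact_force: [0.3, 0.4, -0.3]
grip_width: 32.2
```

{"method": "send_rows", "body": {"moves": [[-10, 0, 0, 0], [-20, 0, 0, 0], [-30, 0, 0, 0], [-30, 0, 0, 0], [-40, 0, 0, 0], [-40, 0, 0, 0], [-40, 0, 0, 0], [0, 0, 0, 0]]}}

```text
time: 25.68
tool_pos: [502.7, -339.2, 245.7]
tcp_rot: [1.0, 1.563, -0.711]
contact_force: [-0.6, -0.0, -0.5]
grip_width: 32.0
```

```bash
python3 - <<'E'
from h import *
o=get_obs(); print(o['tool_pos'],o['contact_force'])
cs=cap('side','s7.png'); ct=cap('top','t7.png')
a=cv2.resize(cs['image'][90:400,230:430,::-1],None,fx=1.9,fy=1.9); b=cv2.resize(ct['image'][180:330,370:540,::-1],None,fx=2.3,fy=2.3)
h=np.zeros((max(a.shape[0],b.shape[0]),a.shape[1]+b.shape[1],3),np.uint8); h[:a.shape[0],:a.shape[1]]=a; h[:b.shape[0],a.shape[1]:]=b; cv2.imwrite('pics/m7.png',h)
E
```

```text
[ 502.69135156 -339.24278261  245.73689141] [-0.57293452 -0.04643822 -0.45577355]
```

View pics/m7.png

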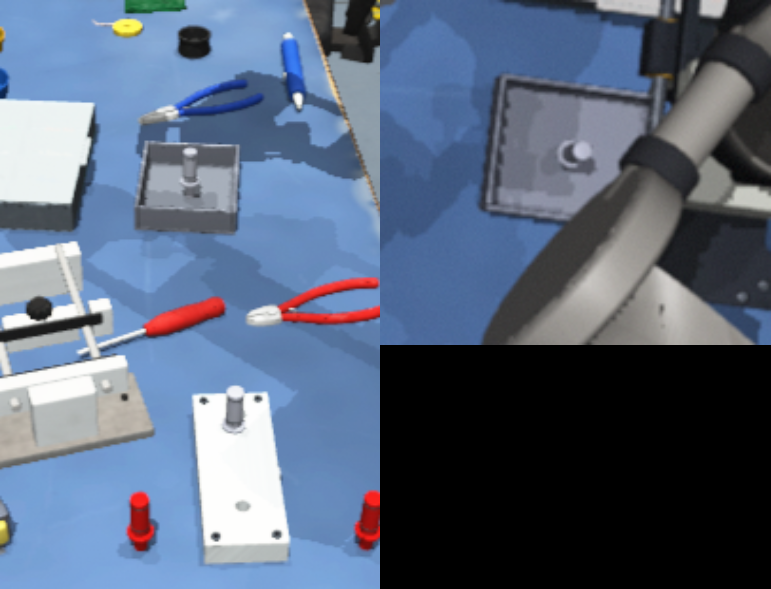

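The post stands upright in the tray at crop (190,170), and the retained post is at (235,410) in the jig. As a last check I'll compare that post's image region with the first picture, then hand in.

```bash
python3 - <<'E'
from h import *
a=cv2.imread('pics/side1.png',0); b=cv2.imread('pics/s7.png',0)
for n,(v0,v1,u0,u1) in dict(post=(290,322,345,363),cutter=(232,264,358,440),driver=(245,280,270,350),red1=(345,382,295,315),red2=(345,382,415,435),transf=(342,384,200,240)).items():
    r=cv2.matchTemplate(b[v0-6:v1+6,u0-6:u1+6],a[v0:v1,u0:u1],cv2.TM_CCOEFF_NORMED); _,m,_,l=cv2.minMaxLoc(r); print(n,round(m,3),l[0]-6,l[1]-6)
close_job()
E
```

```text
post 0.999 0 0
cutter 0.923 0 0
driver 0.979 0 0
red1 1.0 0 0
red2 0.976 0 0
transf 0.999 0 0
the job is handed in; nothing more can be done
```

Both posts were pull-tested, and the loose one is now standing in the grey tray. I handed the job in at about 26 s on the robot's clock.

- **Post at jig y = +40 (loose):** It rose 5 mm while the readings showed less than 2 N. I set it back home while I tested the other post, then drew it out. It resisted too little for the pull ever to reach 15 N, so there was no 15 N hold on this one.
- **Post at jig y = -40 (holds):** It rose about 3 mm springily and held a reading of 15–16 N for about 1.3 s. I then let it back down and left it in the jig.
- **Placing:** I lowered the loose post until it touched the tray floor. The force reached about 10 N there, so I eased off to 3 N before opening the fingers. It stayed upright.

**Last checks:** In the final side picture, the retained post, the side cutter, the screwdriver, the transformer and both red look-alikes showed no pixel shift from the first picture. The weakest match was the cutter at 0.92, probably because of shadow. No checks failed. While letting the retained post down, I released it with about 9 N of load still on the gripper, mostly sideways, but the final picture shows it back in its starting position.

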